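# Clamp a half bottle in the wine cabinet's bottle fixture

## Task

The half bottle lying in the wooden cradle is loose: flip the red-knobbed cam lever up and over to release the blue-handled rod, slide the rod forward so that its rubber pad pushes the bottle right up against the cork-faced neck stop with no gap at either end, then flip the lever back over centre, all the way to where it started, so that the rod is clamped again. Leave the other things where they are.

Things in the scene. Friction and masses are not known exactly. Their poses are not given: they have to be found in the camera images.
- lever_grip (a point): centre of the red ball knob (28 mm wide) at the end of the cam lever, 85 mm from the hinge line; the steel arm between is 12 mm wide along the rod and 10 mm thick. The lever turns in the upright plane across the rod; its x axis runs along the hinge. The ball is easily pushed sideways by closed fingers that hang down beside it and follow its arc
- lever_hinge (a point): fixed point on the lever's hinge line, 105 mm above the table, over the aluminium collar (50 x 50 mm, its ears reach 121 mm above the table). x axis: the hinge line, level, parallel to the rod, from the blue handle to the bottle; y level, square to the rod, roughly to the robot; z up
- clamp_lever (a joint): lever angle: 0 clamped (knob on the far side from the robot, minus y of lever_hinge, arm 40 degrees above level, at its stop), 0.87 upright, 1.75 rad open (robot's side, 40 degrees above level, at its stop). The cam bites below 1.08, stiffest near 0.8 (about 4 N at the knob, as much to leave 0). Let go above 0.45 it springs up and drops open; below 0.35 it snaps shut (dead centre 0.4)
- stop_rod (a joint): travel of the rod: 0 is fully back, grows towards the bottle, up to 0.125 m. Free it slides with about 2 N and stays where it is left, clamped it holds some 25 N
- rod_grip (a point): grip point of the upright blue handle at the rear end of the rod (16 mm thick along the rod, 34 mm across it, top 132 mm above the table); the point lies on the handle's middle, 114 mm above the table. x axis along the rod, to the bottle
- pad_face (a point): centre of the front face of the black rubber pad (44 mm wide disc) on the front end of the rod, 62 mm above the table; x axis along the rod, to the bottle. It moves with the rod, always 240 mm ahead of the blue handle's middle
- bottle_base (a point): centre of the flat base of the dark half bottle (60 mm wide, 235 mm long, about 0.65 kg, red capsule on the neck) that lies along the cradle, 62 mm above the table; its x axis runs along the bottle to the mouth. It takes some 3 to 8 N to push it along the cradle
- bottle_mouth (a point): centre of the bottle's flat mouth end (29 mm wide), 235 mm from the base along the same axis
- neck_stop_face (a point): point on the cork face of the fixed aluminium neck stop (60 mm wide, top 98 mm above the table), on the bottle's axis, 62 mm above the table; its x axis runs on along the same line, away from the bottle
- fixture: dark steel board, 655 x 160 x 18 mm, that carries all of this, fixed to the table; origin on the table under the collar; x along the rod to the bottle, z up. It reaches from x -225 mm to +430 mm
- stopper: steel bottle stopper standing on the board, 36 mm wide, 60 mm tall; origin under its centre; bystander
- cork: cork standing on the board, 24 mm wide, 45 mm tall; origin under its centre; bystander
- foil_cutter: black foil cutter lying on the board, 60 x 32 x 16 mm; origin under its centre; bystander
- corkscrew: wooden-handled folding corkscrew lying on the table, about 145 mm long; origin under its centre; bystander
- wine_glass: stemmed wine glass, 74 mm wide, 170 mm tall; origin under its centre; bystander
- bowl: white bowl, 110 mm wide, 45 mm tall; origin under its centre; bystander
- spare_bottle: second dark half bottle standing upright, 60 mm wide, 235 mm tall; origin under its centre; bystander
- coaster: dark round slate coaster, 100 mm wide, 9 mm thick; origin under its centre; bystander
Not all that is in view belongs to the job. Leave any green or pink look-alike of the part that bears bottle_base alone.

How it is judged:
By the outcome, as a careful person would: the job done as asked, in the order asked, and still so for the second after the job is handed in, with the robot touching nothing.
It also fails if it takes over 61 s, if anything falls off the work surface, if the arm or the gripper's body presses on something with over 40 N, if the wrist force passes 120 N, or if a joint passes its speed limit or range.

## Robot

A 6-joint arm with a two-finger parallel gripper is mounted at the origin on the work surface. World frame = base frame: x ahead of the robot, y to its left, z up, the work surface at z = 0. Lengths are in m, angles in degrees, forces in N, time in s.
With the tool pointing down it reaches from about 0.375 to 0.9 m from the base axis. Payload 3.1 kg.
Tool frame: the origin (TCP) lies between the finger pads; the fingertips stand 22 mm ahead of it and the grasp point (between the pads) lies 3 mm ahead of it (bot.tip_extent is the distance from the TCP to the fingertips, in m); y points along the fingers, z is the direction in which the jaws open and shut, and the axes are right-handed (so a half turn about y gives the same grasp; the last joint's range is limited). The gripper opens to 87 mm and grips with 3 to 60 N. Pads are 19 mm wide; open, the fingers measure 117 mm over their backs; the gripper's body (75 mm by 190 mm) begins 51 mm behind the grasp point.
Start: joints at [65.002, 30.224, 82.088, -0, 67.689, -10.227], TCP at [0.159, 0.604, 0.245] pointing down, gripper open.
Joint ranges: [-176.69, 176.69], [-43.24, 126.21], [12.49, 139.97], [-82, 262], [0, 151.66], [-163.58, 163.58]. Speed limits (degrees/s): [159.86, 159.86, 180, 180, 180, 180].

## Interface

Orientations are given as a 3x3 rotation matrix whose columns are the frame's x, y, z axes.
In Python, from rig import bot, eyes, models gives the robot as it stands. The module is installed in compiled form; this text tells all that it offers.
- The arm moves only by the tool arm_command, never from a script. Its arguments are lists of equal length, an entry for each row: "translation": the shift along the tool's x, y, z each as a share of 0.08 m, from -1 to 1, a list of three; "rotation": the turn, a rotation vector about the tool's x, y, z each as a share of 60 degrees, from -1 to 1, a list of three; "grip": the closure, from -1 (fully open) to 1 (shut), so that 0 is half open. In form: {"translation": [[x, y, z], ...], "rotation": [[rx, ry, rz], ...], "grip": [grip, ...]}. A call has 1 to 5 rows; each row is the pose to reach, as a shift and turn from the pose commanded when the call began, along the tool's axes at that moment; what a row does not reach only later rows make up. A row lasts 1/10 s, in which the tool goes at most 50 mm and 8.59 degrees, less where a joint would pass 70% of its speed; a pose out of reach is approached as far as the arm can. A call with a number of a shift or a turn outside -1 to 1 is refused whole. A call with a gripper value outside its range is refused whole. The fingers move at their own pace and stop on an object; the grip force is fixed at half the most. Time passes only in rows, so rows that repeat a pose let the fingers close. It gives the time, the measured TCP pose, the force and the opening at its end, in the units of the state.
- bot.read_state(): the state, without advancing time (a new reading comes with each control period).
- eyes.capture(name): name is "side" or "top"; returns a dict with "image" (384x512x3 uint8, blue, green, red), "mtx" (3x3 intrinsics, pixels), "dist_coeffs" ([k1, k2, p1, p2, k3] as OpenCV has them; the pictures are not rectified), "rvec" (rotation vector, rad) and "tvec" (3), from world to camera coordinates, as OpenCV has them. Camera axes: x right, y down, z forward; pixel columns grow to the right and rows downward; lengths in m; the calibration is good to about 2 mm. A picture is of the moment at which its call begins. There is no depth.
- bot.hand_in(): hands the job in, once; it reports no verdict.
Trained networks look in the newest picture that a camera, given by its name, has taken for a name from the list of things; names that differ only in an ending like _2 or _b are one class to them, and where a whole thing is asked for, a point or a joint stands for the part that bears it (a point fixed in the world has none). Each returns a list of dicts, best first, with "conf" (0 to 1); they miss things now and then, are a little off and sometimes report something else, mostly with a low value. They report only what shows in the picture. A call takes as long as a camera call. They do not tell look-alikes from the thing itself.
- models.recognise(camera, thing): "extent" ([left, top, right, bottom] as shares, 0 to 1, of the picture: columns of its width, rows of its height, round what is visible of it).
- models.spot_point(camera, thing): "point" ([column, row] as shares, 0 to 1, of the picture: columns of its width, rows of its height: a listed point, or the origin of a listed thing).
The state is a dict: "time_s": time; "joint_positions": joint angles; "qvel": joint speeds; "tau": joint torques, N m; "position": TCP position; "tcp_rot": TCP orientation; "force": force on the tool from outside, world axes, zero at the start; "moment": the same for the moment, N m; "opening": opening from 0.0 (shut) to 1.0 (fully open).
Only numpy, scipy, OpenCV 4.12 (cv2) and the standard library are available. Lean on these libraries where they do the work, as an engineer would, in place of code of your own. Each camera call takes 0.05 s, during which the arm holds its last target. There are 200 camera calls.

## Working session

There is one attempt and no reset: what is moved stays moved. The work goes in short steps, Python scripts to look and compute and a tool call to move; the robot and the scene stay as the last step left them, time stands still between calls to the robot, and variables do not carry over. Pictures are saved under pics/ and viewed, about 8 in all and at most 12, crops included, and the job is handed in when it is done.

Besides the shell and the picture viewer there is one more tool, called after ">>>" as a command line: name --argument value ..., lists and objects as JSON in quotes. arm_command: Moves the arm, as the interface text tells. Shift numbers are shares of 0.08 m and turn numbers shares of 60 degrees, none past 1 either way. Its arguments: {"type":"object","properties":{"translation":{"type":"array"},"rotation":{"type":"array"},"grip":{"type":"array"}},"required":["translation","rotation","grip"]}

```bash
mkdir -p pics
cat > h.py <<'E'
import numpy as np, cv2
from rig import bot, eyes, models
def cap(n):
    return eyes.capture(n)
def ray(c,p):
    u=cv2.undistortPoints(np.array([[p]],float),c['mtx'],c['dist_coeffs'])[0,0]
    R=cv2.Rodrigues(np.array(c['rvec'],float))[0]; t=np.array(c['tvec'],float).ravel()
    return -R.T@t, R.T@np.array([u[0],u[1],1.])
def atz(c,p,z):
    o,d=ray(c,p); return o+d*(z-o[2])/d[2]
def px(c,X):
    return cv2.projectPoints(np.array(X,float).reshape(-1,1,3),np.array(c['rvec'],float),np.array(c['tvec'],float),c['mtx'],c['dist_coeffs'])[0].reshape(-1,2)
def tri(c1,p1,c2,p2):
    o1,d1=ray(c1,p1);o2,d2=ray(c2,p2)
    s=np.linalg.lstsq(np.c_[d1,-d2],o2-o1,rcond=None)[0]
    a,b=o1+d1*s[0],o2+d2*s[1]
    return (a+b)/2,np.linalg.norm(a-b)
E
python3 - <<'E'
from h import *
np.set_printoptions(precision=4,suppress=True)
C={n:cap(n) for n in('top','side')}
im=np.hstack([C['top']['image'],C['side']['image']])
for n in C: cv2.imwrite(f'pics/{n}0.png',cv2.resize(C[n]['image'],(800,600),interpolation=cv2.INTER_CUBIC))
Z=dict(lever_grip=None,lever_hinge=.105,rod_grip=.114,pad_face=.062,bottle_base=.062,bottle_mouth=.062,neck_stop_face=.062,fixture=0,stopper=0,cork=0,foil_cutter=.0,wine_glass=0,spare_bottle=0)
for t,z in Z.items():
    P={}
    for n in C:
        r=models.spot_point(n,t)[:3]
        for k,q in enumerate(r):
            p=np.array(q['point'])*[512,384]
            if k==0:P[n]=p
            print(t,n,round(q['conf'],2),p, atz(C[n],p,z) if z is not None else '')
    if len(P)==2: print('   tri',*tri(C['top'],P['top'],C['side'],P['side']))
print(bot.read_state())
E
```

```text
lever_grip top 0.79 [286.0032 166.1952] 
lever_grip top 0.61 [183.7056 203.712 ] 
lever_grip side 0.49 [244.1216 155.0976] 
   tri [ 0.6064 -0.0629  0.1668] 0.011430882894545871
lever_hinge top 0.75 [290.0992 191.616 ] [ 0.5365 -0.0778  0.105 ]
lever_hinge side 0.78 [270.3872 171.3024] [ 0.5359 -0.0821  0.105 ]
   tri [ 0.5353 -0.0777  0.1096] 0.0012737603437484395
rod_grip top 0.58 [194.6112 223.7184] [0.4423 0.2009 0.114 ]
rod_grip top 0.55 [352.7168 183.5136] [ 0.5584 -0.2592  0.114 ]
rod_grip top 0.43 [194.7136 188.0064] [0.5472 0.2029 0.114 ]
rod_grip side 0.83 [276.224  133.2864] [ 0.5664 -0.2512  0.114 ]
   tri [0.4488 0.1369 0.4431] 0.03667552026637648
pad_face top 0.57 [268.6976 192.384 ] [ 0.5396 -0.0147  0.062 ]
pad_face side 0.61 [261.9904 197.184 ] [ 0.5395 -0.0103  0.062 ]
pad_face side 0.61 [270.4896 172.992 ] [ 0.5446 -0.1165  0.062 ]
   tri [ 0.5405 -0.0146  0.0569] 0.0005933594012238382
bottle_base top 0.85 [260.5056 196.4928] [0.527  0.0104 0.062 ]
bottle_base top 0.79 [397.824  286.1184] [ 0.2613 -0.3924  0.062 ]
bottle_base top 0.73 [201.216  259.0848] [0.338  0.
[... 1661 characters left out ...]
.73 [216.576 153.6  ] [0.6761 0.1567 0.    ]
spare_bottle side 0.85 [201.5232 239.1168] [0.6752 0.1499 0.    ]
   tri [0.673  0.1551 0.0086] 0.002194916570867494
{'time_s': 1.4, 'joint_positions': array([ 65.0003,  30.2238,  82.0882,   0.0009,  67.6899, -10.2274]), 'qvel': array([-0.009 , -0.0369, -0.0328,  0.0158, -0.0486, -0.0326]), 'tau': array([  0.001 , -44.0026, -17.6983,   0.0635,   0.0507,  -0.    ]), 'position': array([0.1593, 0.6043, 0.2445]), 'tcp_rot': array([[ 0.9669, -0.    ,  0.255 ],
       [-0.255 , -0.    ,  0.9669],
       [-0.    , -1.    , -0.    ]]), 'force': array([-0.2641, -0.3734,  0.0908]), 'moment': array([ 0.009 , -0.0436,  0.0009]), 'opening': 1.0020827228295097}
```

View pictures.

View pics/top0.png

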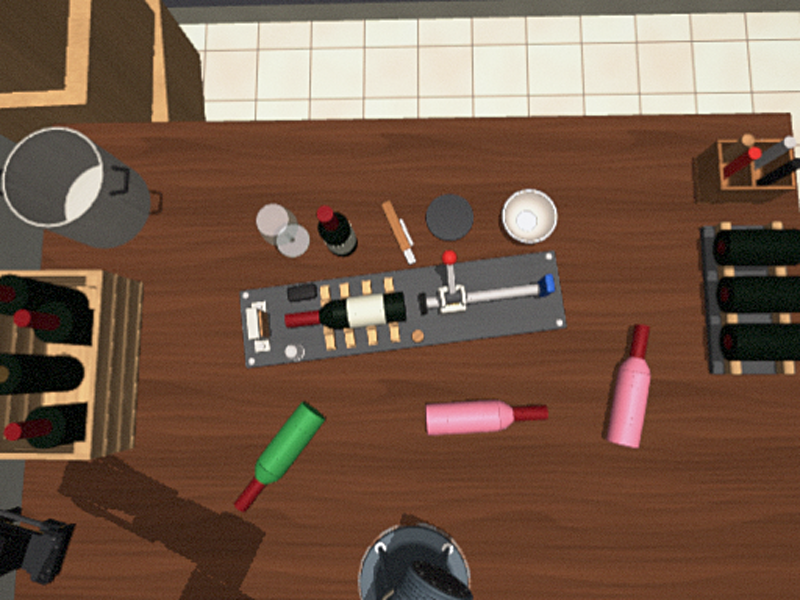

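View pics/side0.png

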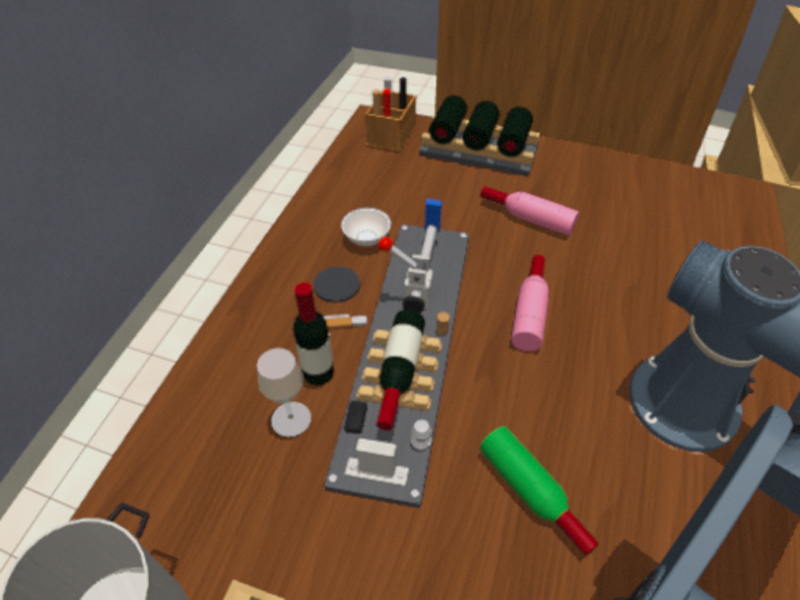

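The top view shows the knob at (449,257), the handle at (546,285), the pad front at about (421,304), the bottle base at about (405,307), the mouth at about (286,320) and the neck stop near (262,322), all in 800 px coordinates. The rod runs along about world +y, and there is a gap at both ends of the bottle. Next I'll fit the fixture pose.

```bash
cat >> h.py <<'E'
from scipy.optimize import least_squares
def blob(im,lo,hi,box,wrap=False):
    h=cv2.cvtColor(im,cv2.COLOR_BGR2HSV); m=cv2.inRange(h,np.array(lo),np.array(hi))
    if wrap: m|=cv2.inRange(h,np.array([172,lo[1],lo[2]]),np.array([180,255,255]))
    k=np.zeros_like(m); x0,y0,x1,y1=box; k[y0:y1,x0:x1]=m[y0:y1,x0:x1]
    M=cv2.moments(k,True); return np.array([M['m10'],M['m01']])/max(M['m00'],1),M['m00']
def fx(p,X):  # fixture->world, p=x,y,yaw
    c,s=np.cos(p[2]),np.sin(p[2]); return np.array([p[0]+c*X[0]-s*X[1],p[1]+s*X[0]+c*X[1],X[2]])
E
python3 - <<'E'
from h import *
np.set_printoptions(precision=4,suppress=True)
C={n:cap(n) for n in('top','side')}
kb={'top':(270,150,305,180),'side':(235,145,260,165)}
hb={'top':(335,165,365,200),'side':(260,120,290,150)}
obs=[]
for n in C:
    k=blob(C[n]['image'],(0,150,80),(8,255,255),kb[n],True); h=blob(C[n]['image'],(100,120,50),(130,255,255),hb[n])
    print(n,'knob',k,'handle',h)
    obs.append((n,'knob',k[0],1)); obs.append((n,'handle',h[0],.5))
    for t in('lever_hinge','pad_face','bottle_base','bottle_mouth','neck_stop_face','fixture'):
        for q in models.spot_point(n,t):
            p=np.array(q['point'])*[512,384]
            if t in('bottle_mouth','neck_stop_face','bottle_base'): print(n,t,round(q['conf'],2),p)
            obs.append((n,t,p,.5))
def pt(v,t):
    p=v[:3]
    return fx(p,dict(knob=(v[5],-.0651,.1596),handle=(v[3],0,.110),lever_hinge=(0,0,.105),pad_face=(v[3]+.24,0,.062),
      bottle_base=(v[4],0,.062),bottle_mouth=(v[4]+.235,0,.062),neck_stop_face=(v[6],0,.062),fixture=(0,0,0))[t])
def res(v): return np.concatenate([w*(px(C[n],pt(v,t))[0]-p) for n,t,p,w in obs])
# robust loss rejects the look-alikes
s=least_squares(res,[.536,-.077,1.66,-.18,.085,0,.34],loss='cauchy',f_scale=1)
v=s.x; print('fit',v,np.degrees(v[2]))
for n,t,p,w in obs:
    e=px(C[n],pt(v,t))[0]-p
    if np.linalg.norm(e)<8: print(n,t,e)
for t in('knob','handle','pad_face','bottle_base','bottle_mouth','neck_stop_face'):print(t,pt(v,t))
cv2.imwrite('pics/crop.png',np.hstack([cv2.resize(C['top']['image'][150:240,145:375],None,fx=2.2*1.5,fy=3.3,interpolation=cv2.INTER_CUBIC)]))
E
```

```text
top knob (array([287.5455, 163.4773]), 88.0) handle (array([349.5536, 182.2768]), 112.0)
top bottle_base 0.87 [272.6912 268.608 ]
top bottle_base 0.77 [260.608  193.8816]
top bottle_base 0.68 [201.6768 259.392 ]
top bottle_base 0.6 [398.592  284.8128]
top bottle_mouth 0.95 [152.576  321.7152]
top bottle_mouth 0.73 [410.88   207.8976]
top bottle_mouth 0.68 [181.6064 205.5936]
top bottle_mouth 0.59 [347.392  261.3888]
top bottle_mouth 0.23 [286.208 165.888]
top neck_stop_face 0.59 [165.0176 206.5152]
top neck_stop_face 0.17 [288.4096 191.8848]
side knob (array([246.2267, 155.8267]), 75.0) handle (array([276.8514, 136.1149]), 148.0)
side bottle_base 0.9 [336.0768 217.4976]
side bottle_base 0.88 [312.576  277.2096]
side bottle_base 0.83 [370.0224 142.1184]
side bottle_base 0.76 [260.096  204.4032]
side bottle_base 0.56 [226.9184 265.8816]
side bottle_base 0.4 [205.9776 205.2864]
side bottle_mouth 0.91 [340.6848 163.8912]
side bottle_mouth 0.73 [245.2992 272.7168]
side bottle_mouth 0.69 [309.8112 119.3088]
side bottle_mouth 0.68 [381.2864 351.7824]
side neck_stop_face 0.91 [244.48  283.392]
side neck_stop_face 0.63 [185.2928 266.9952]
fit [ 0.543  -0.0765  1.7003 -0.1757  0.0946 -0.0008  0.3589] 97.41935160958124
top knob [0.0909 0.7474]
top handle [-0.1607 -1.0241]
top lever_hinge [-1.3082 -2.7051]
top pad_face [-1.8288 -0.2277]
top bottle_base [-2.3524  1.3808]
top bottle_mouth [ 0.8858 -0.2635]
top fixture [0.1024 0.7209]
side knob [0.1064 0.0725]
side handle [-0.5199 -1.7534]
side lever_hinge [-0.8    -1.9566]
side pad_face [-0.5604 -0.9937]
side bottle_base [1.8759 0.1463]
side bottle_mouth [0.6015 0.6124]
side neck_stop_face [-0.9238 -0.0454]
knob [ 0.6077 -0.0689  0.1596]
handle [ 0.5657 -0.2507  0.11  ]
pad_face [ 0.5347 -0.0127  0.062 ]
bottle_base [0.5308 0.0173 0.062 ]
bottle_mouth [0.5005 0.2503 0.062 ]
neck_stop_face [0.4967 0.2794 0.062 ]
```

View pics/crop.png

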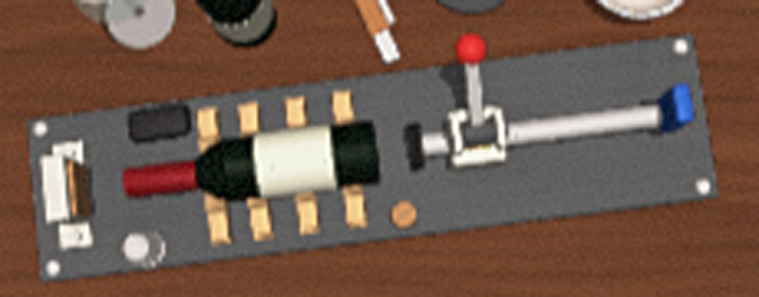

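The fit is good to 1–2 px: yaw 97.4°, and about 59 mm of travel needed (30 mm at the base, 29 mm at the mouth). Now I'll move to the far side of the knob, staying high.

>>> arm_command --translation '[[1, -0.7, -0.8], [1, -0.7, -0.8], [1, -0.7, -0.8]]' --rotation '[[0, 0, 0], [0, 0, 0], [0, 0, 0]]' --grip '[1, 1, 1]'

```text
time_s: 2.4
position: [0.2225, 0.5205, 0.3028]
tcp_rot: [[0.966, 0.003, 0.257], [-0.257, 0.002, 0.966], [0.002, -1.0, 0.002]]
force: [-0.3, -0.0, -0.4]
opening: 0.808
```

>>> arm_command --translation '[[1, 0, -0.8], [1, 0, -0.8], [1, 0, -0.8]]' --rotation '[[0, 0, 0], [0, 0, 0], [0, 0, 0]]' --grip '[1, 1, 1]'

```text
time_s: 2.7
position: [0.2839, 0.4363, 0.3006]
tcp_rot: [[0.966, 0.001, 0.26], [-0.26, -0.002, 0.966], [0.001, -1.0, -0.002]]
force: [-0.2, 0.3, 0.1]
opening: 0.536
```

>>> arm_command --translation '[[1, 0, -0.8], [1, 0, -0.8], [1, 0, -0.8]]' --rotation '[[0, 0, 0], [0, 0, 0], [0, 0, 0]]' --grip '[1, 1, 1]'

```text
time_s: 3.0
position: [0.3452, 0.3548, 0.3005]
tcp_rot: [[0.966, 0.001, 0.26], [-0.26, -0.001, 0.966], [0.001, -1.0, -0.001]]
force: [-0.1, 1.3, 0.2]
opening: 0.261
```

>>> arm_command --translation '[[1, 0, -0.8], [1, 0, -0.8], [1, 0, -0.8]]' --rotation '[[0, 0, 0], [0, 0, 0], [0, 0, 0]]' --grip '[1, 1, 1]'

```text
time_s: 3.3
position: [0.4067, 0.273, 0.3006]
tcp_rot: [[0.966, 0.002, 0.26], [-0.26, -0.0, 0.966], [0.002, -1.0, 0.0]]
force: [-0.8, 0.4, -0.2]
opening: 0.031
```

>>> arm_command --translation '[[1, 0, -0.8], [1, 0, -0.8], [1, 0, -0.8]]' --rotation '[[0, 0, 0], [0, 0, 0], [0, 0, 0]]' --grip '[1, 1, 1]'

```text
time_s: 3.6
position: [0.468, 0.1909, 0.3007]
tcp_rot: [[0.966, 0.003, 0.26], [-0.26, -0.0, 0.966], [0.003, -1.0, 0.0]]
force: [0.9, 0.1, -0.4]
opening: 0.009
```

>>> arm_command --translation '[[1, 0, -0.8], [1, 0, -0.8], [1, 0, -0.8]]' --rotation '[[0, 0, 0], [0, 0, 0], [0, 0, 0]]' --grip '[1, 1, 1]'

```text
time_s: 3.9
position: [0.5291, 0.1086, 0.3005]
tcp_rot: [[0.966, 0.003, 0.259], [-0.259, -0.001, 0.966], [0.004, -1.0, 0.0]]
force: [0.1, 0.9, -0.6]
opening: 0.005
```

>>> arm_command --translation '[[1, 0, -0.8], [1, 0, -0.8], [1, 0, -0.8], [1, 0, -0.8]]' --rotation '[[0, -0.37, 0], [0, -0.37, 0], [0, -0.37, 0], [0, -0.37, 0]]' --grip '[1, 1, 1, 1]'

```text
time_s: 4.3
position: [0.5868, 0.0295, 0.2999]
tcp_rot: [[0.992, -0.001, -0.128], [0.128, 0.002, 0.992], [-0.001, -1.0, 0.002]]
force: [-1.0, 0.3, -0.7]
opening: 0.005
```

```bash
cat >> h.py <<'E'
P=np.array([.543,-.0765,1.7003])
def st():
    s=bot.read_state(); R=np.array(s['tcp_rot']); c,n=np.cos(P[2]),np.sin(P[2])
    d=np.array(s['position'])-[P[0],P[1],0]; F=np.array(s['force'])
    W=np.array([[c,n,0],[-n,c,0],[0,0,1]])
    print('t',round(s['time_s'],2),'fixture xyz',(W@d).round(4),'F',(W@F).round(1),'open',round(s['opening'],2),'Rf',(W@R).round(3).tolist())
    return s,R
def rel(X):
    s,R=st(); print('shares',(R.T@(fx(P,X)-np.array(s['position']))/.08).round(3))
E
python3 -c "
from h import *
rel((0,-.105,.30))"
```

```text
t 4.3 fixture xyz [ 0.0994 -0.0572  0.2999] F [ 0.4  0.9 -0.7] open 0.01 Rf [[-0.001, 0.002, 1.0], [-1.0, 0.001, -0.001], [-0.001, -1.0, 0.002]]
shares [ 0.599 -0.004 -1.242]
```

>>> arm_command --translation '[[0.6, 0, -1], [0.6, 0, -1], [0.6, 0, -1]]' --rotation '[[0, 0, 0], [0, 0, 0], [0, 0, 0]]' --grip '[1, 1, 1]'

```text
time_s: 4.6
position: [0.647, -0.0461, 0.3002]
tcp_rot: [[0.992, 0.002, -0.125], [0.125, -0.001, 0.992], [0.002, -1.0, -0.002]]
force: [-0.7, 0.6, 1.0]
opening: 0.003
```

>>> arm_command --translation '[[0, 0.6, -0.24], [0, 0.8, -0.24], [0, 0.8, -0.24]]' --rotation '[[0, 0, 0], [0, 0, 0], [0, 0, 0]]' --grip '[1, 1, 1]'

```text
time_s: 4.9
position: [0.6437, -0.0605, 0.2329]
tcp_rot: [[0.992, -0.009, -0.129], [0.129, 0.004, 0.992], [-0.009, -1.0, 0.005]]
force: [-0.8, 0.9, -0.2]
opening: 0.007
```

>>> arm_command --translation '[[0, 0.4, 0], [0, 0.8, 0], [0, 0.8, 0]]' --rotation '[[0, 0, 0], [0, 0, 0], [0, 0, 0]]' --grip '[1, 1, 1]'

```text
time_s: 5.2
position: [0.644, -0.0607, 0.1698]
tcp_rot: [[0.991, -0.008, -0.13], [0.13, 0.003, 0.991], [-0.008, -1.0, 0.004]]
force: [-0.7, 0.8, -0.1]
opening: 0.005
```

Run:
```python
from h import *
rel((0,-.105,.17))
C=[cap('side')['image'][110:210,190:330],cap('top')['image'][120:220,230:370]]
cv2.imwrite('pics/c1.png',np.hstack([cv2.resize(c,(400,286),interpolation=cv2.INTER_CUBIC) for c in C]))
```

```text
t 5.2 fixture xyz [ 0.0026 -0.1022  0.1698] F [ 0.9  0.6 -0.1] open 0.0 Rf [[0.001, 0.004, 1.0], [-1.0, 0.008, 0.001], [-0.008, -1.0, 0.004]]
shares [ 0.035 -0.003 -0.033]
```

View pics/c1.png

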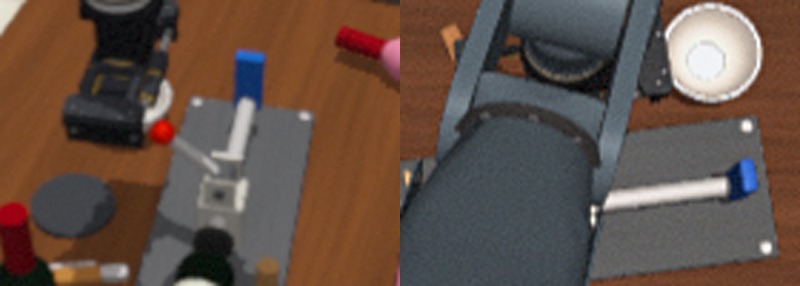

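The side crop shows the closed fingers on the far side of the red knob, which is at crop (160,130), with clearance. Now I'll push the knob along its arc.

>>> arm_command --translation '[[-0.13, 0, -0.03], [-0.22, -0.06, -0.03], [-0.3, -0.13, -0.03], [-0.37, -0.18, -0.03], [-0.45, -0.24, -0.03]]' --rotation '[[0, 0, 0], [0, 0, 0], [0, 0, 0], [0, 0, 0], [0, 0, 0]]' --grip '[1, 1, 1, 1, 1]'

```text
time_s: 5.8
position: [0.6158, -0.0706, 0.1957]
tcp_rot: [[0.992, 0.014, -0.127], [0.127, 0.0, 0.992], [0.013, -1.0, -0.002]]
force: [6.1, 3.6, 4.3]
opening: -0.0
```

Run:
```python
from h import *
rel((0,-.024,.20))
c=cap('side')['image'][110:210,190:330]
print(blob(c,(0,150,80),(8,255,255),(0,0,140,100),True))
cv2.imwrite('pics/c2.png',cv2.resize(c,(400,286),interpolation=cv2.INTER_CUBIC))
```

```text
t 5.8 fixture xyz [-0.0035 -0.0729  0.1957] F [ 2.8 -6.5  4.3] open -0.0 Rf [[-0.002, -0.002, 1.0], [-1.0, -0.013, -0.002], [0.013, -1.0, -0.002]]
shares [-0.611 -0.062  0.043]
(array([70.76717557, 41.20229008]), 262.0)
```

View pics/c2.png

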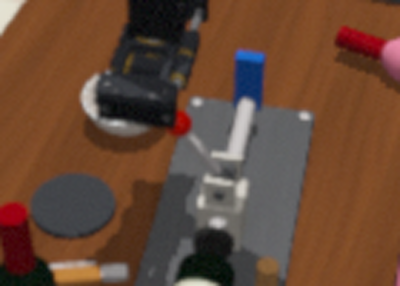

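>>> arm_command --translation '[[-0.1, 0.08, 0.03], [-0.27, 0.01, 0.03], [-0.44, -0.04, 0.03], [-0.63, -0.07, 0.03], [-0.83, -0.05, 0.03]]' --rotation '[[0, 0, 0], [0, 0, 0], [0, 0, 0], [0, 0, 0], [0, 0, 0]]' --grip '[1, 1, 1, 1, 1]'

```text
time_s: 6.35
position: [0.5453, -0.0775, 0.1981]
tcp_rot: [[0.992, 0.003, -0.129], [0.129, -0.002, 0.992], [0.003, -1.0, -0.002]]
force: [0.7, -0.1, 0.3]
opening: 0.005
```

Run:
```python
from h import *
st()
c=cap('side')['image'][110:210,190:330]
print(blob(c,(0,150,80),(8,255,255),(0,0,140,100),True))
cv2.imwrite('pics/c3.png',cv2.resize(c,(400,286),interpolation=cv2.INTER_CUBIC))
```

```text
t 6.35 fixture xyz [-0.0013 -0.0022  0.1981] F [-0.1 -0.7  0.3] open 0.01 Rf [[-0.0, -0.002, 1.0], [-1.0, -0.003, -0.0], [0.003, -1.0, -0.002]]
(array([73.71052632, 41.1754386 ]), 228.0)
```

View pics/c3.png

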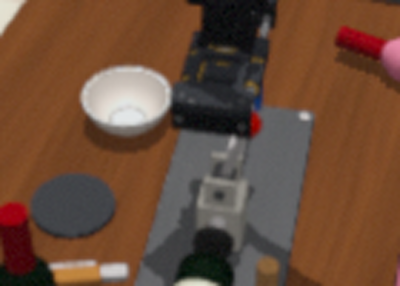

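>>> arm_command --translation '[[-0.2, 0.05, 0], [-0.44, 0.2, 0], [-0.44, 0.2, 0], [-0.2, -0.3, 0], [0, -0.6, 0]]' --rotation '[[0, 0, 0], [0, 0, 0], [0, 0, 0], [0, 0, 0], [0, 0, 0]]' --grip '[1, 1, 1, 1, 1]'

```text
time_s: 6.9
position: [0.5472, -0.0774, 0.2466]
tcp_rot: [[0.992, 0.003, -0.128], [0.128, -0.001, 0.992], [0.003, -1.0, -0.001]]
force: [0.6, -0.3, 0.4]
opening: 0.005
```

>>> arm_command --translation '[[0, 0, -1], [0, 0, -1], [0, 0, -1]]' --rotation '[[0, 0, 0], [0, 0, 0], [0, 0, 0]]' --grip '[1, 1, 1]'

```text
time_s: 7.2
position: [0.5582, -0.1605, 0.2454]
tcp_rot: [[0.992, 0.004, -0.126], [0.126, -0.004, 0.992], [0.004, -1.0, -0.004]]
force: [-0.4, 0.4, 0.6]
opening: 0.005
```

>>> arm_command --translation '[[0, 0, -1], [0, 0, -1], [0, 0, -1]]' --rotation '[[0, 0, 0], [0, 0, 0], [0, 0, 0]]' --grip '[1, 1, 1]'

```text
time_s: 7.5
position: [0.5675, -0.2394, 0.2446]
tcp_rot: [[0.992, 0.003, -0.126], [0.126, -0.003, 0.992], [0.002, -1.0, -0.003]]
force: [0.0, -0.7, 0.5]
opening: 0.005
```

>>> arm_command --translation '[[0, 0, -0.75], [0, 0, -0.75], [0, 0, -0.75]]' --rotation '[[0, 0, 0], [0, 0, 0], [0, 0, 0]]' --grip '[1, 1, 1]'

```text
time_s: 7.8
position: [0.5742, -0.2959, 0.2439]
tcp_rot: [[0.992, 0.0, -0.127], [0.127, 0.0, 0.992], [0.001, -1.0, 0.0]]
force: [0.0, 1.5, -0.5]
opening: 0.003
```

Run:
```python
from h import *
rel((-.215,0,.135))
C={n:cap(n) for n in('top','side')}
for n in C:
  k=blob(C[n]['image'],(0,150,80),(8,255,255),(260,140,310,215) if n=='top' else (235,140,300,185),True)
  h=blob(C[n]['image'],(100,120,50),(130,255,255),(325,165,365,200) if n=='top' else (255,120,290,160))
  print(n,'knob',k,'expect open',px(C[n],fx(P,(0,.0651,.1596))),'handle',h)
```

```text
t 7.8 fixture xyz [-0.2216 -0.0026  0.2439] F [ 1.5 -0.2 -0.5] open 0.0 Rf [[-0.002, 0.0, 1.0], [-1.0, -0.001, -0.002], [0.001, -1.0, 0.0]]
shares [-0.034  1.362  0.082]
top knob (array([291.775, 205.025]), 80.0) expect open [[293.87924945 210.00941172]] handle (array([347.49206349, 183.44444444]), 63.0)
side knob (array([290.5       , 161.47222222]), 72.0) expect open [[290.01753609 161.76334258]] handle (array([276.69811321, 136.55974843]), 159.0)
```

>>> arm_command --translation '[[0, 0.5, 0], [0, 0.9, 0], [0, 0.9, 0]]' --rotation '[[0, 0, 0], [0, 0, 0], [0, 0, 0]]' --grip '[1, 1, 1]'

```text
time_s: 8.2
position: [0.5709, -0.2908, 0.1674]
tcp_rot: [[0.991, -0.009, -0.131], [0.131, 0.008, 0.991], [-0.008, -1.0, 0.009]]
force: [-0.6, 0.1, -1.3]
opening: 0.003
```

>>> arm_command --translation '[[0, 0.3, 0], [0, 0.5, 0], [0, 0.5, 0.15], [0, 0.5, 0.3], [0, 0.5, 0.3]]' --rotation '[[0, 0, 0], [0, 0, 0], [0, 0, 0], [0, 0, 0], [0, 0, 0]]' --grip '[1, 1, 1, 1, 1]'

```text
time_s: 8.7
position: [0.5711, -0.2689, 0.1335]
tcp_rot: [[0.991, 0.001, -0.132], [0.132, -0.0, 0.991], [0.001, -1.0, -0.0]]
force: [0.0, 0.9, 0.9]
opening: 0.004
```

```bash
python3 -c "
from h import *
st()
c=cap('side')
print(blob(c['image'],(100,120,50),(130,255,255),(250,120,290,170)))"
```

```text
t 8.7 fixture xyz [-0.1945 -0.003   0.1335] F [ 0.8 -0.1  0.9] open 0.0 Rf [[0.002, -0.0, 1.0], [-1.0, -0.001, 0.002], [0.001, -1.0, -0.0]]
(array([276.90344828, 137.51724138]), 145.0)
```

>>> arm_command --translation '[[0, 0, 0.1], [0, 0, 0.2], [0, 0, 0.3], [0, 0, 0.3]]' --rotation '[[0, 0, 0], [0, 0, 0], [0, 0, 0], [0, 0, 0]]' --grip '[1, 1, 1, 1]'

```text
time_s: 9.15
position: [0.5679, -0.2466, 0.1323]
tcp_rot: [[0.992, 0.001, -0.13], [0.13, 0.0, 0.992], [0.001, -1.0, 0.0]]
force: [1.0, -1.4, 0.8]
opening: 0.005
```

>>> arm_command --translation '[[0, 0, 0.1], [0, 0, 0.15], [0, 0, 0.2], [0, 0, 0.2]]' --rotation '[[0, 0, 0], [0, 0, 0], [0, 0, 0], [0, 0, 0]]' --grip '[1, 1, 1, 1]'

```text
time_s: 9.55
position: [0.5662, -0.2333, 0.1321]
tcp_rot: [[0.992, 0.002, -0.13], [0.13, -0.004, 0.992], [0.001, -1.0, -0.004]]
force: [0.5, -6.3, 1.7]
opening: 0.008
```

Run:
```python
from h import *
st()
C=[cap('side')['image'][110:310,190:330],cap('top')['image'][140:240,140:370]]
print(blob(C[0],(100,120,50),(130,255,255),(50,10,110,60)))
cv2.imwrite('pics/c4.png',np.hstack([cv2.resize(C[0],(280,400),interpolation=cv2.INTER_CUBIC),cv2.copyMakeBorder(cv2.resize(C[1],(506,220),interpolation=cv2.INTER_CUBIC),0,180,0,0,0)]))
```

```text
t 9.55 fixture xyz [-0.1584 -0.0028  0.1321] F [-6.4  0.4  1.7] open 0.01 Rf [[0.001, -0.004, 1.0], [-1.0, -0.001, 0.001], [0.001, -1.0, -0.004]]
(array([84.81617647, 35.20588235]), 136.0)
```

View pics/c4.png

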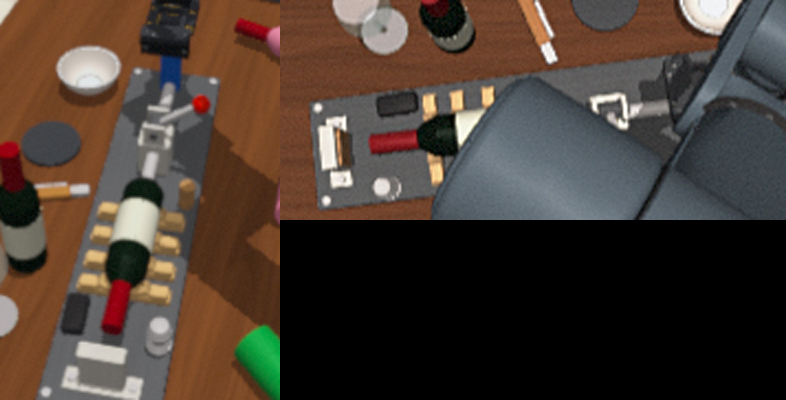

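The side crop shows the pad against the base. The mouth, near (110,330), is still well short of the cork, near (102,350). I'll keep pushing and watch the force.

>>> arm_command --translation '[[0, 0, 0.08], [0, 0, 0.16], [0, 0, 0.24], [0, 0, 0.24]]' --rotation '[[0, 0, 0], [0, 0, 0], [0, 0, 0], [0, 0, 0]]' --grip '[1, 1, 1, 1]'

```text
time_s: 10.05
position: [0.5638, -0.2137, 0.1321]
tcp_rot: [[0.992, 0.002, -0.13], [0.13, -0.003, 0.992], [0.001, -1.0, -0.003]]
force: [0.3, -4.3, 3.2]
opening: 0.007
```

>>> arm_command --translation '[[0, 0, 0.05], [0, 0, 0.1], [0, 0, 0.1]]' --rotation '[[0, 0, 0], [0, 0, 0], [0, 0, 0]]' --grip '[1, 1, 1]'

```text
time_s: 10.35
position: [0.5628, -0.2063, 0.1322]
tcp_rot: [[0.992, 0.002, -0.13], [0.13, -0.003, 0.992], [0.002, -1.0, -0.004]]
force: [0.8, -6.3, 2.7]
opening: 0.005
```

>>> arm_command --translation '[[0, 0, 0.04], [0, 0, 0.08], [0, 0, 0.08]]' --rotation '[[0, 0, 0], [0, 0, 0], [0, 0, 0]]' --grip '[1, 1, 1]'

```text
time_s: 10.65
position: [0.5621, -0.2002, 0.1321]
tcp_rot: [[0.992, 0.002, -0.13], [0.13, -0.004, 0.992], [0.002, -1.0, -0.004]]
force: [0.6, -6.4, 2.8]
opening: -0.001
```

Run:
```python
from h import *
st()
C=[cap('side')['image'][180:310,190:310],cap('top')['image'][180:230,140:240]]
cv2.imwrite('pics/c5.png',np.hstack([cv2.resize(C[0],(360,390),interpolation=cv2.INTER_CUBIC),cv2.copyMakeBorder(cv2.resize(C[1],(400,200),interpolation=cv2.INTER_CUBIC),0,190,0,0,0)]))
```

```text
t 10.65 fixture xyz [-0.1251 -0.0029  0.1321] F [-6.4  0.2  2.8] open -0.0 Rf [[0.001, -0.004, 1.0], [-1.0, -0.002, 0.001], [0.002, -1.0, -0.004]]
```

View pics/c5.png

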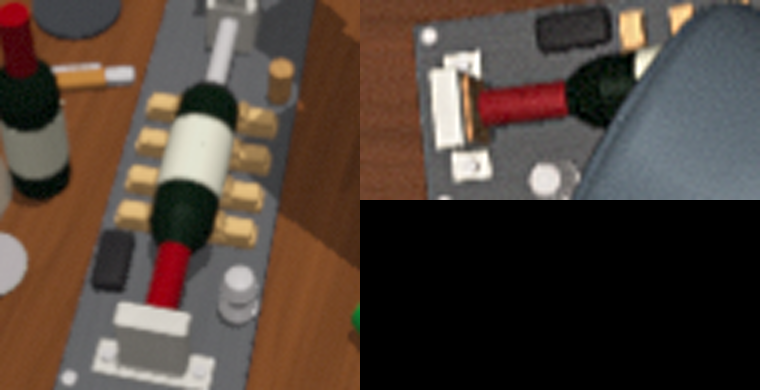

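In the top crop the red capsule now ends at about (480,105), almost on the cork face. I'll creep forward until the force rises.

>>> arm_command --translation '[[0, 0, 0.03], [0, 0, 0.03]]' --rotation '[[0, 0, 0], [0, 0, 0]]' --grip '[1, 1]'

```text
time_s: 10.95
position: [0.5618, -0.198, 0.1322]
tcp_rot: [[0.992, 0.002, -0.13], [0.13, -0.004, 0.992], [0.002, -1.0, -0.004]]
force: [1.4, -7.6, 2.2]
opening: 0.01
```

>>> arm_command --translation '[[0, 0, 0.03], [0, 0, 0.03]]' --rotation '[[0, 0, 0], [0, 0, 0]]' --grip '[1, 1]'

```text
time_s: 11.15
position: [0.5617, -0.1965, 0.1322]
tcp_rot: [[0.991, 0.003, -0.13], [0.13, -0.006, 0.991], [0.002, -1.0, -0.006]]
force: [-0.4, -8.9, 1.2]
opening: 0.006
```

>>> arm_command --translation '[[0, 0, 0.03], [0, 0, 0.03]]' --rotation '[[0, 0, 0], [0, 0, 0]]' --grip '[1, 1]'

```text
time_s: 11.35
position: [0.5617, -0.1964, 0.1323]
tcp_rot: [[0.991, 0.004, -0.131], [0.131, -0.01, 0.991], [0.002, -1.0, -0.01]]
force: [-0.8, -14.9, 0.3]
opening: 0.003
```

The rod has stopped and the force has risen to 15 N, so the bottle is seated. I'll back off, rise, and go to the robot's side of the knob.

>>> arm_command --translation '[[0, 0, -0.2], [0, 0, -0.45], [0, -0.4, -0.45], [0, -1, -0.45], [0, -1, -0.45]]' --rotation '[[0, 0, 0], [0, 0, 0], [0, 0, 0], [0, 0, 0], [0, 0, 0]]' --grip '[1, 1, 1, 1, 1]'

```text
time_s: 11.85
position: [0.5682, -0.2293, 0.2173]
tcp_rot: [[0.992, 0.009, -0.129], [0.129, -0.005, 0.992], [0.009, -1.0, -0.006]]
force: [0.6, -0.4, 1.1]
opening: 0.006
```

>>> arm_command --translation '[[-0.4, -0.5, 0.2], [-0.8, -0.5, 0.8], [-0.8, -0.5, 0.8], [-0.8, -0.5, 0.8]]' --rotation '[[0, 0, 0], [0, 0, 0], [0, 0, 0], [0, 0, 0]]' --grip '[1, 1, 1, 1]'

```text
time_s: 12.25
position: [0.4914, -0.1701, 0.2512]
tcp_rot: [[0.991, -0.003, -0.13], [0.13, 0.002, 0.991], [-0.002, -1.0, 0.003]]
force: [0.7, -0.8, 0.1]
opening: 0.006
```

Run:
```python
from h import *
rel((0,.105,.252))
```

```text
t 12.25 fixture xyz [-0.0861  0.0633  0.2512] F [-0.9 -0.6  0.1] open 0.01 Rf [[0.001, 0.003, 1.0], [-1.0, 0.002, 0.001], [-0.002, -1.0, 0.003]]
shares [-0.521 -0.006  1.077]
```

>>> arm_command --translation '[[-0.55, 0, 0.5], [-0.55, 0, 1], [-0.55, 0, 1]]' --rotation '[[0, 0, 0], [0, 0, 0], [0, 0, 0]]' --grip '[1, 1, 1]'

```text
time_s: 12.55
position: [0.4364, -0.0943, 0.2507]
tcp_rot: [[0.991, -0.005, -0.132], [0.132, 0.004, 0.991], [-0.005, -1.0, 0.005]]
force: [-0.2, -0.9, 0.1]
opening: 0.006
```

>>> arm_command --translation '[[0, 0.4, 0.08], [0, 0.98, 0.08], [0, 0.98, 0.08]]' --rotation '[[0, 0, 0], [0, 0, 0], [0, 0, 0]]' --grip '[1, 1, 1]'

```text
time_s: 12.85
position: [0.4364, -0.0912, 0.1685]
tcp_rot: [[0.992, -0.011, -0.129], [0.129, 0.005, 0.992], [-0.01, -1.0, 0.007]]
force: [-0.5, -0.3, 0.5]
opening: 0.001
```

Run:
```python
from h import *
st()
c=cap('side'); print(blob(c['image'],(0,150,80),(8,255,255),(235,140,310,185),True),px(c,fx(P,(0,.0651,.1596))))
h=blob(c['image'],(100,120,50),(130,255,255),(255,120,290,170))[0]; print('handle',h,px(c,[fx(P,(x,0,.110)) for x in(-.11,-.1,-.09)]))
cv2.imwrite('pics/c6.png',cv2.resize(c['image'][110:310,190:330],(420,600),interpolation=cv2.INTER_CUBIC))
```

```text
t 12.85 fixture xyz [-0.0008  0.1076  0.1685] F [-0.3  0.6  0.5] open 0.0 Rf [[0.0, 0.007, 1.0], [-1.0, 0.01, -0.0], [-0.01, -1.0, 0.007]]
(array([288.38709677, 161.32258065]), 31.0) [[290.01753609 161.76334258]]
handle [273.38690476 150.5952381 ] [[273.28965852 147.17057797]
 [272.80475815 149.20481001]
 [272.31439538 151.26185658]]
```

View pics/c6.png

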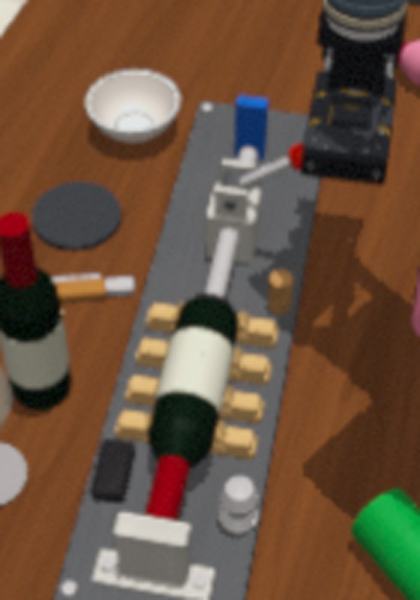

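>>> arm_command --translation '[[0.2, 0, 0], [0.36, -0.12, 0], [0.51, -0.2, 0], [0.66, -0.26, 0], [0.77, -0.3, 0]]' --rotation '[[0, 0, 0], [0, 0, 0], [0, 0, 0], [0, 0, 0], [0, 0, 0]]' --grip '[1, 1, 1, 1, 1]'

```text
time_s: 13.4
position: [0.5022, -0.085, 0.2002]
tcp_rot: [[0.992, 0.005, -0.129], [0.129, -0.002, 0.992], [0.005, -1.0, -0.003]]
force: [-0.1, -0.2, 0.4]
opening: 0.002
```

Run:
```python
from h import *
st()
```

```text
t 13.4 fixture xyz [-0.0031  0.0416  0.2002] F [-0.1  0.2  0.4] open 0.0 Rf [[0.0, -0.003, 1.0], [-1.0, -0.005, 0.0], [0.005, -1.0, -0.003]]
```

>>> arm_command --translation '[[0.16, 0.02, 0.03], [0.32, 0.03, 0.03], [0.52, 0.04, 0.03], [0.7, 0.06, 0.03], [0.86, 0.12, 0.03]]' --rotation '[[0, 0, 0], [0, 0, 0], [0, 0, 0], [0, 0, 0], [0, 0, 0]]' --grip '[1, 1, 1, 1, 1]'

```text
time_s: 13.9
position: [0.5673, -0.0725, 0.1872]
tcp_rot: [[0.992, -0.003, -0.13], [0.13, -0.0, 0.992], [-0.003, -1.0, 0.0]]
force: [-2.9, -1.1, -1.6]
opening: 0.007
```

Run:
```python
from h import *
st()
c=cap('side'); print(blob(c['image'],(0,150,80),(8,255,255),(235,140,310,185),True))
for f in (90,100,110,120,130,140): f2=np.radians(f); print(f,px(c,fx(P,(0,.085*np.cos(f2),.105+.085*np.sin(f2)))))
```

```text
t 13.9 fixture xyz [ 0.0008 -0.0246  0.1872] F [-0.7  3.1 -1.6] open 0.01 Rf [[0.001, 0.0, 1.0], [-1.0, 0.003, 0.001], [-0.003, -1.0, 0.0]]
(array([0., 0.]), 0.0)
90 [[268.25087057 151.16765801]]
100 [[263.19323178 150.85869562]]
110 [[258.30894868 151.22807057]]
120 [[253.76657197 152.2545623 ]]
130 [[249.71667634 153.89186382]]
140 [[246.28582905 156.07216532]]
```

>>> arm_command --translation '[[0.1, 0.02, 0], [0.2, 0.04, 0], [0.28, 0.05, 0], [0.28, 0.05, 0]]' --rotation '[[0, 0, 0], [0, 0, 0], [0, 0, 0], [0, 0, 0]]' --grip '[1, 1, 1, 1]'

```text
time_s: 14.35
position: [0.5861, -0.0696, 0.1823]
tcp_rot: [[0.991, -0.011, -0.13], [0.13, 0.0, 0.991], [-0.011, -1.0, 0.002]]
force: [-7.6, -2.6, -0.3]
opening: 0.01
```

Run:
```python
from h import *
st()
c=cap('side'); print(blob(c['image'],(0,150,80),(8,255,255),(235,140,310,185),True))
```

```text
t 14.35 fixture xyz [ 0.0013 -0.0437  0.1823] F [-1.6  7.9 -0.3] open 0.01 Rf [[0.001, 0.002, 1.0], [-1.0, 0.011, 0.001], [-0.011, -1.0, 0.002]]
(array([246., 160.]), 5.0)
```

>>> arm_command --translation '[[0.05, 0, 0], [0.05, 0, 0], [-0.3, -0.1, 0], [-0.3, -0.6, 0], [-0.3, -1, 0]]' --rotation '[[0, 0, 0], [0, 0, 0], [0, 0, 0], [0, 0, 0], [0, 0, 0]]' --grip '[1, 1, 1, 1, 1]'

```text
time_s: 14.9
position: [0.5659, -0.0727, 0.2647]
tcp_rot: [[0.992, 0.001, -0.129], [0.129, 0.001, 0.992], [0.001, -1.0, 0.001]]
force: [0.6, -0.0, -0.7]
opening: 0.004
```

>>> arm_command --translation '[[0, -0.8, -1], [0, -0.8, -1], [0, -0.8, -1]]' --rotation '[[0, 0, 0], [0, 0, 0], [0, 0, 0]]' --grip '[1, 1, 1]'

```text
time_s: 15.2
position: [0.5805, -0.1575, 0.3335]
tcp_rot: [[0.992, 0.014, -0.126], [0.126, -0.008, 0.992], [0.012, -1.0, -0.009]]
force: [0.2, 0.5, 0.3]
opening: 0.003
```

>>> arm_command --translation '[[0, -0.6, -1], [0, -0.6, -1], [0, -0.6, -1]]' --rotation '[[0, 0, 0], [0, 0, 0], [0, 0, 0]]' --grip '[1, 1, 1]'

```text
time_s: 15.5
position: [0.589, -0.2365, 0.3789]
tcp_rot: [[0.992, 0.008, -0.125], [0.125, -0.006, 0.992], [0.007, -1.0, -0.007]]
force: [0.3, -0.1, 0.5]
opening: 0.004
```

>>> arm_command --translation '[[0, 0, -1], [0, 0, -1], [0, 0, -1]]' --rotation '[[0, 0, 0], [0, 0, 0], [0, 0, 0]]' --grip '[1, 1, 1]'

```text
time_s: 15.8
position: [0.5973, -0.3139, 0.374]
tcp_rot: [[0.992, 0.0, -0.126], [0.126, -0.0, 0.992], [-0.0, -1.0, -0.0]]
force: [-0.7, -0.0, 0.0]
opening: 0.004
```

Run:
```python
from h import *
st()
C={n:cap(n) for n in('top','side')}
for n in C:
  print(n,blob(C[n]['image'],(0,150,80),(8,255,255),(270,150,305,180) if n=='top' else (235,145,260,165),True))
cv2.imwrite('pics/c7.png',np.hstack([cv2.resize(C['side']['image'][110:310,190:330],(294,420),interpolation=cv2.INTER_CUBIC),cv2.resize(C['top']['image'][130:240,145:275],(496,420),interpolation=cv2.INTER_CUBIC)]))
```

```text
t 15.8 fixture xyz [-0.2424 -0.0231  0.374 ] F [0.  0.7 0. ] open 0.0 Rf [[-0.003, -0.0, 1.0], [-1.0, 0.0, -0.003], [-0.0, -1.0, -0.0]]
top (array([287.2183908 , 163.73563218]), 87.0)
side (array([246.41558442, 155.67532468]), 77.0)
```

View pics/c7.png

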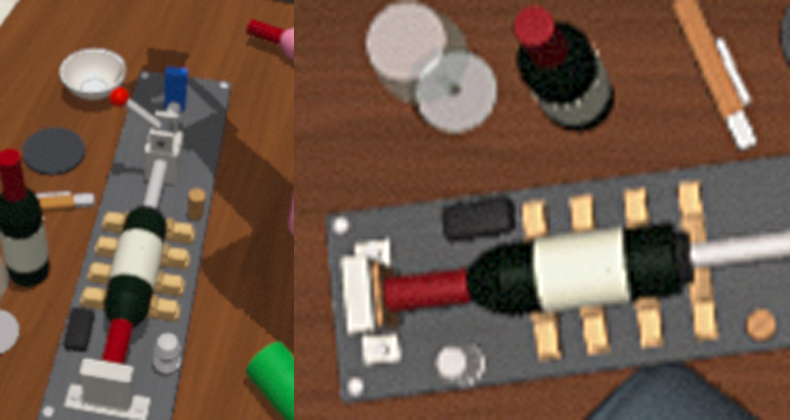

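The knob is back within 0.3 px of where it started in both views. The mouth meets the cork at about (385,293), the pad meets the base at about (685,258), and the bystanders haven't moved. Handing in.

```bash
python3 -c "
from rig import bot
print(bot.hand_in())"
```

```text
the job is handed in; nothing more can be done
None
```

The bottle is seated against the cork-faced neck stop and the rod is clamped again. I handed the job in at about 16 s of the 61 s allowed; no verdict is reported back.

- **What I did:** I flipped the lever open. Then I pushed the rod forward from behind the blue handle, about 75 mm, until it stopped moving and the force rose from about 6 N to 15 N. After that I flipped the lever back over to its stop and raised the arm clear.
- **Lever check:** the red knob is within about 0.3 px of its starting place in both cameras.
- **Bottle check:** no gap shows at the cork or at the pad. The pictures can't resolve a gap much under 1–2 mm, so the evidence for seating is the force rise.
- **Other things:** the bystanders that show in the last crops look undisturbed, and nothing was touching the robot at the end. I did not measure their positions again.
- **Disagreements:** my first camera estimate of the travel was 59 mm, against the roughly 75 mm actually needed; I went by the contact force. With the lever open, the knob was on target in the side view but about 5 px off in the top view. I put that down to partial occlusion and did not check further.

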